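# Hold a taper gauge snug in the jaws of a pouch sealer

### The arm

A 6-joint arm with a two-finger parallel gripper is mounted at the origin on the work surface. World frame = base frame: x ahead of the robot, y to its left, z up, the work surface at z = 0. Lengths are in m, angles in rad, forces in N, time in s.
With the tool pointing down it reaches from about 0.3 to 0.875 m from the base axis. Payload 6.4 kg.
Tool frame: the origin (TCP) lies midway between the tips of the shut fingers; the grasp point (between the pads) lies 19 mm behind it; y points along the fingers, z is the direction in which the jaws open and shut, and the axes are right-handed (so a half turn about y gives the same grasp; the last joint's range is limited). The gripper opens to 88 mm and grips with 3 to 60 N. Pads are 18 mm wide; open, the fingers measure 123 mm over their backs; the gripper's body (75 mm by 187 mm) begins 45 mm behind the grasp point.
Start: joints at [-0.206, 0.181, 1.607, -0, 1.354, -0.206], TCP at [0.575, 0, 0.239] pointing down, gripper open.
Joint ranges: [-2.99, 2.99], [-0.89, 2.07], [0.3, 2.58], [-1.14, 4.28], [0, 2.63], [-3.12, 3.12]. Speed limits (rad/s): [2.57, 2.57, 3.01, 3.14, 3.14, 3.14].

### API

Orientations are given as a unit quaternion [w, x, y, z].
In Python, from station import manip gives the robot as it stands. The module is installed in compiled form; this text tells all that it offers.
- The arm moves only by the tool apply_moves, never from a script. Its argument "plan" is a list of rows, each an object of numbers: "fingers": the opening, from 0 (shut) to 1 (fully open); "tx", "ty", "tz": the shift along the world's x, y, z in mm; "ax", "ay", "az": the turn, a rotation vector about the world's x, y, z in rad. A call has exactly 8 rows; each row shifts and turns the pose as measured when the row begins; what a row does not reach is not made up. A row lasts 1/10 s, in which the tool goes at most 50 mm and 8.59 degrees, less where a joint would pass 70% of its speed; a pose out of reach is approached as far as the arm can. A call is refused whole if a number of a shift passes 50 or a number of a turn 0.15, either way. A call with a gripper value outside its range is refused whole. The fingers move at their own pace and stop on an object; "squeeze" is the grip in N (left out, the last holds). Time passes only in rows, so rows that do not move let the fingers close, or fill a call up. It gives the time, the measured TCP pose, the force and the opening at its end, in the units of the state.
- manip.get_state(): the state, without advancing time (a new reading comes with each control period).
- manip.get_image(name): name is "scene" or "side" or "wrist"; returns a dict with "color" (400x640x3 uint8, red, green, blue), "camera_matrix" (3x3 intrinsics, pixels), "k1" (the pictures are not rectified: a ray, as slopes to the right and down, at radius r is drawn at 1 + k1 r^2 times it, then the intrinsics apply), "rvec" (rotation vector, rad) and "tvec" (3), from world to camera coordinates, as OpenCV has them. Camera axes: x right, y down, z forward; pixel columns grow to the right and rows downward; lengths in m; the calibration is good to about 2 mm. A picture is of the moment at which its call begins. There is no depth.
- manip.close_job(): hands the job in, once; it reports no verdict.
Trained networks look in the newest picture that a camera, given by its name, has taken for a name from the list of things; names that differ only in an ending like _2 or _b are one class to them, and where a whole thing is asked for, a point or a joint stands for the part that bears it (a point fixed in the world has none). Each returns a list of dicts, best first, with "score" (0 to 1); they miss things now and then, are a little off and sometimes report something else, mostly with a low value. They report only what shows in the picture. A call takes as long as a camera call. They do not tell look-alikes from the thing itself.
- manip.masks_of(target, camera): "region" (400x640 bool, what is visible of it) and "centre" ([column, row] in pixels, amid what is visible of it).
- manip.tip_of(target, camera): "centre" ([column, row] in pixels: a listed point, or the origin of a listed thing).
The state is a dict: "clock": time; "joint_positions": joint angles; "joint_vel": joint speeds; "effort": joint torques, N m; "eef_pos": TCP position; "ee_rot": TCP orientation; "ft_force": force on the tool from outside, world axes, zero at the start; "torque": the same for the moment, N m; "gripper_width": opening from 0.0 (shut) to 1.0 (fully open).
Only numpy, scipy, OpenCV 4.12 (cv2) and the standard library are available. Lean on these libraries where they do the work, as an engineer would, in place of code of your own. Each camera call takes 0.05 s, during which the arm holds its last target.

### The job

Check the jaw gap of the pouch sealer: take the yellow-handled taper gauge out of its stand and slide its blade straight down between the steel plate and the red sprung plate until it drags snugly, with the red plate pushed back about 2 mm; do not force it. Finish while still gripping the gauge, holding it still and upright at that depth, and leave the other gauges, the bottle and the carton alone.

Things in the scene. Friction and masses are not known exactly. Their poses are not given: they have to be found in the camera images.
- gauge: Taper gauge to use, 50-100 g: yellow handle 36 (x) x 16 (y) x 50 mm high (z), steel blade 24 mm wide (x), 70 mm long below it. Origin: centre of the handle's underside. Blade is a symmetric wedge, 2.5 mm thick (y) at the tip, 8.5 at the handle. Starts upright in one slot of the stand, handle's underside on the stand's top, 90 mm above the work surface. Grip it across the 16 mm.
- gauge_tip (a point): Middle of the tip of the gauge's blade, 70 mm below the gauge's origin; axes as the gauge's.
- rack: Fixed grey stand, 210 (x) by 70 (y) by 90 mm high, with three slots 31 by 14 mm along its x, 65 mm apart, open through. Origin under its centre.
- sealer: Pouch sealer, fixed white low machine; origin under the middle of the slot. Two upright plates, steel (-y) and red sprung (+y), stand over it, 60 mm long (x), 8 mm thick, top edges rounded, 4 mm radius; slot between them open upwards, free 76 mm deep. Both ride on a head that floats freely across the slot (13 mm either way), so it centres itself on the blade. Nothing is higher than the plates.
- stop_lip (a point): Middle of the top edge of the sealer's steel plate, on its face towards the red plate, 115 mm above the work surface. x along the slot, y across it from the steel plate to the red one, z up. The clear gap is set differently each time, 3.5 to 5 mm, so the blade first touches both plates with 16 to 33 mm of it below the top edge.
- jaw_lip (a point): The matching point on the red sprung plate: middle of its top edge, on the face that looks at the steel plate. The middle of the slot lies half way between the two lip points.
- jaw (a joint): How far the red plate is pushed back (m): 0 at rest, stop at 0.008. Spring: 1 N at rest plus 3 N per mm. Snug is about 0.002 (each plate then presses the blade with about 7 N and pushing it down takes some 6 to 9 N); under 0.001 is loose, over 0.003 is forced. From first touch about 23 mm more of the blade goes in to push it back 2 mm.
- gauge_blue: Another gauge of the same size with a blue handle, in the stand; leave alone. Origin as the yellow one's.
- gauge_white: Another gauge of the same size with a white handle, in the stand; leave alone. Origin as the yellow one's.
- wash_bottle: White bottle, 60 mm across, 130 mm high, origin under its centre; leave alone.
- carton: White carton, 50 by 70 by 30 mm high, origin under its centre; leave alone.
Things that resemble listed ones, but are neither listed nor needed, are in the scene too. What is shaped like the gauge but pink is not meant.

How it is judged:
On the way, in this order (a step that is already met when the one before it is completed fails the run):
1. the yellow gauge is lifted clear of the stand, in the fingers (height (world z) of gauge_tip above 0.1 m and contact force between the fingers and gauge above 1 N), for 0.1 s.
2. the blade is in the slot between the two plates (z of gauge_tip in the frame of stop_lip below -0.008 m and horizontal distance between gauge_tip and stop_lip below 0.025 m and y of gauge_tip in the frame of stop_lip above 0 m and y of gauge_tip in the frame of jaw_lip below 0 m), for 0.1 s.
At the end, for the whole second after the job is handed in: Gauge still gripped, at rest, upright within 7 deg and in line with the slot within 11 deg; blade at least 18 mm down between the plates, tip within 25 mm of the slot's middle, pressed by the plates with over 3 N in all, red plate pushed back 1.0 to 3.2 mm (value of joint jaw between 0.001 and 0.0032 m and z of gauge_tip in the frame of stop_lip below -0.018 m and horizontal distance between gauge_tip and stop_lip below 0.025 m and angle between the y axis of gauge and the y axis of stop_lip, either way round below 0.2 rad and angle between gauge's own z axis and vertical below 0.12 rad and contact force between the fingers and gauge above 2 N and linear speed of gauge below 0.01 m/s and contact force between gauge and sealer above 3 N); the arm keeps its last pose, push and grip.
It fails at once if the gauge was forced: red plate pushed back over 4.5 mm (value of joint jaw above 0.0045 m).
It fails at once if another gauge was disturbed (distance of any of gauge_blue, gauge_white from where it was at the start of the episode above 0.02 m).
It fails at once if the bottle or carton was disturbed (distance of any of wash_bottle, carton from where it was at the start of the episode above 0.03 m or angle between wash_bottle's own z axis and vertical above 0.4 rad).
It also fails if it takes over 48 s, if anything falls off the work surface, if the arm or the gripper's body presses on something with over 40 N, if the wrist force passes 120 N, or if a joint passes its speed limit or range.

## Working session

There is one attempt and no reset: what is moved stays moved. The work goes in short steps, Python scripts to look and compute and a tool call to move; the robot and the scene stay as the last step left them, time stands still between calls to the robot, and variables do not carry over. Pictures are saved under pics/ and viewed, and the job is handed in when it is done.

Besides the shell and the picture viewer there is one more tool, called after ">>>" as name(argument=value, ...), one argument or row to a line, values as JSON. apply_moves: Moves the arm, as the interface text tells. Its arguments: {"type":"object","properties":{"plan":{"type":"array","items":{"type":"object","properties":{"fingers":{"type":"number"},"tx":{"type":"number"},"ty":{"type":"number"},"tz":{"type":"number"},"ax":{"type":"number"},"ay":{"type":"number"},"az":{"type":"number"}}}},"squeeze":{"type":"number"}},"required":["plan"]}

```bash
mkdir -p pics
cat > h.py <<'E'
import numpy as np, cv2
from station import manip
def save(im,n): cv2.imwrite(f'pics/{n}.png', im['color'][:,:,::-1])
def cam(im):
    R=cv2.Rodrigues(np.array(im['rvec'],float))[0]; t=np.array(im['tvec'],float).ravel()
    return np.array(im['camera_matrix'],float),R,t,float(im['k1'])
def ray(im,px):
    K,R,t,k=cam(im)
    n=cv2.undistortPoints(np.array([[px]],float),K,np.array([k,0,0,0,0.]),None,None)[0,0]
    d=R.T@np.array([n[0],n[1],1]); return -R.T@t, d/np.linalg.norm(d)
def proj(im,P):
    K,R,t,k=cam(im)
    return cv2.projectPoints(np.array(P,float).reshape(-1,1,3),R,t,K,np.array([k,0,0,0,0.]))[0].reshape(-1,2)
def atz(im,px,z):
    o,d=ray(im,px); return o+d*(z-o[2])/d[2]
def tri(rs):
    A=0;b=0
    for o,d in rs:
        M=np.eye(3)-np.outer(d,d);A=A+M;b=b+M@o
    P=np.linalg.solve(A,b)
    return P,[np.linalg.norm((np.eye(3)-np.outer(d,d))@(P-o)) for o,d in rs]
E
python3 - <<'E'
from h import *
s=manip.get_state();print(s)
for c in ['scene','side','wrist']:
    im=manip.get_image(c);save(im,c+'0');print(c,-cam(im)[1].T@cam(im)[2],im['k1'])
    for t in ['gauge','gauge_tip','stop_lip','jaw_lip','rack','sealer']:
        print(t,[(np.round(d['centre'],1).tolist(),round(d['score'],2)) for d in manip.tip_of(t,c)][:5])
E
```

```text
{'clock': 0.0, 'joint_positions': array([-2.06310688e-01,  1.81551399e-01,  1.60797964e+00, -9.00626203e-06,
        1.35378077e+00, -2.06298623e-01]), 'joint_vel': array([-0.00143346, -0.00182393, -0.00014636,  0.00013473, -0.00152967,
        0.00077404]), 'effort': array([-5.85923790e-04, -4.33866942e+01, -3.41848969e+01,  7.00952648e-02,
        3.87157314e-02, -1.54040990e-04]), 'eef_pos': array([5.74478774e-01, 1.17647743e-04, 2.37818016e-01]), 'ee_rot': array([ 0.49966205, -0.50033252,  0.50050936, -0.49949533]), 'ft_force': array([ 0.38601051,  0.68231234, -0.48402784]), 'torque': array([-0.05277565, -0.04119923,  0.05876923]), 'gripper_width': 1.0033279673836553}
scene [ 1.41018229 -0.21198941  0.79937845] -0.048267487950122465
gauge [([323.2, 213.2], 0.9), ([356.1, 252.6], 0.78), ([413.5, 177.5], 0.62), ([372.4, 166.8], 0.51)]
gauge_tip [([411.8, 164.0], 0.9), ([334.4, 240.5], 0.86), ([308.2, 197.7], 0.59)]
stop_lip [([169.1, 202.6], 0.62)]
jaw_lip [([168.2, 203.5], 0.57)]
rack [([367.1, 190.2], 0.58), ([359.2, 152.6], 0.39)]
sealer [([175.9, 241.9], 0.83)]
side [0.42430482 0.75297565 0.61158305] -0.007274133157014341
gauge [([332.5, 264.7], 0.95), ([268.2, 234.4], 0.93), ([314.3, 350.8], 0.63), ([335.3, 248.3], 0.59)]
gauge_tip [([348.2, 377.5], 0.79), ([289.8, 235.3], 0.78), ([362.6, 245.9], 0.63)]
stop_lip [([370.2, 143.7], 0.43)]
jaw_lip [([368.5, 145.1], 0.71)]
rack [([327.9, 293.4], 0.62)]
sealer [([370.1, 174.1], 0.86)]
wrist [0.57409854 0.0657981  0.38521938] -0.03386544665123271
gauge [([484.9, 80.6], 0.72), ([332.5, 95.7], 0.58)]
gauge_tip [([275.1, 109.4], 0.8), ([430.8, 107.1], 0.55)]
stop_lip []
jaw_lip []
rack []
sealer [([317.3, 352.5], 0.57)]
```

View pics/scene0.png

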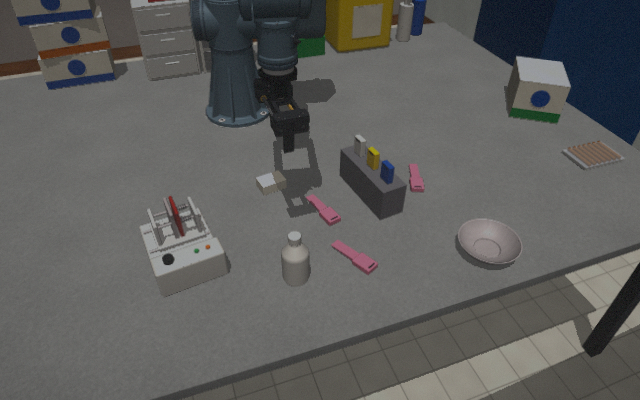

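View pics/side0.png

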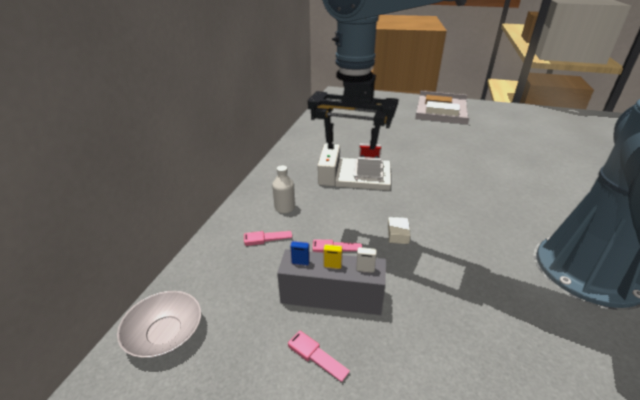

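View pics/wrist0.png

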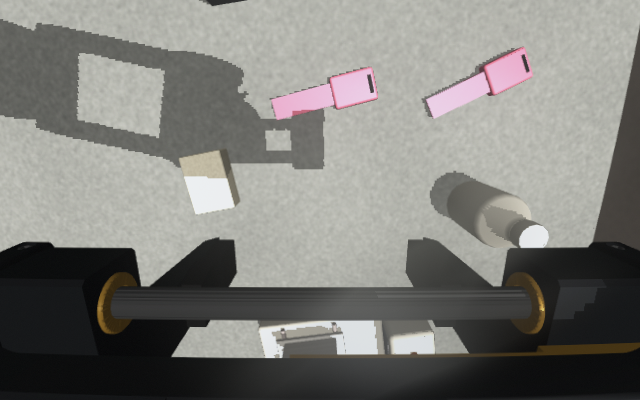

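Run:
```python
from h import *
a=manip.get_image('scene');b=manip.get_image('side')
ca=cv2.resize(a['color'][120:225,325:425],None,fx=6,fy=6,interpolation=cv2.INTER_CUBIC)
cb=cv2.resize(b['color'][230:320,265:400],None,fx=5,fy=5,interpolation=cv2.INTER_CUBIC)
cv2.imwrite('pics/ca.png',ca[:,:,::-1]);cv2.imwrite('pics/cb.png',cb[:,:,::-1])
sa=cv2.resize(a['color'][185:300,130:235],None,fx=5,fy=5,interpolation=cv2.INTER_CUBIC)
sb=cv2.resize(b['color'][135:200,305:405],None,fx=7,fy=7,interpolation=cv2.INTER_CUBIC)
cv2.imwrite('pics/sa.png',sa[:,:,::-1]);cv2.imwrite('pics/sb.png',sb[:,:,::-1])
```

```text
(no output)
```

View pics/ca.png

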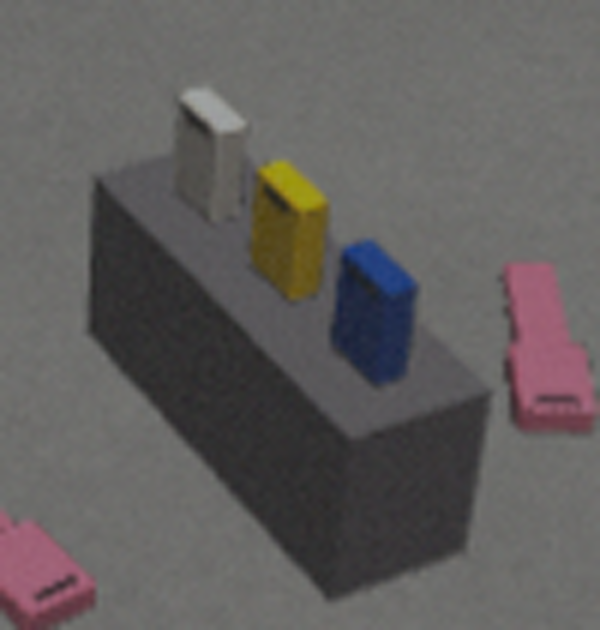

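View pics/cb.png

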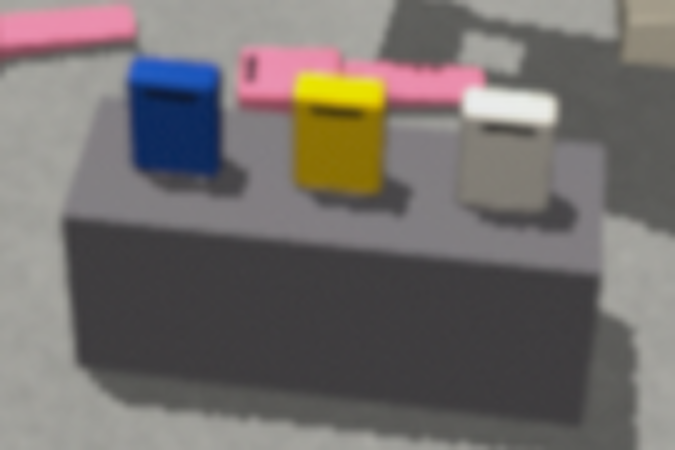

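View pics/sa.png

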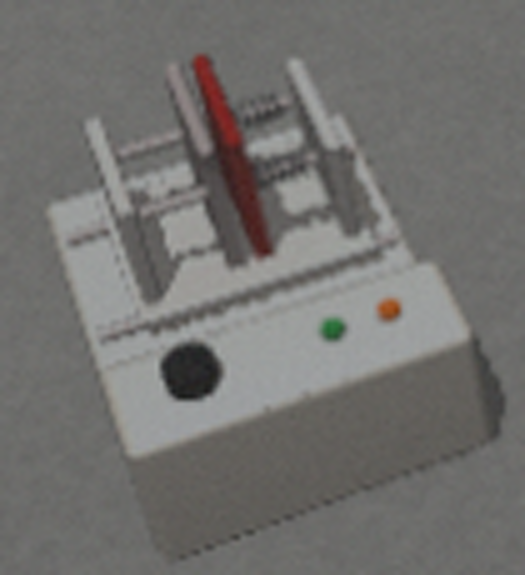

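View pics/sb.png

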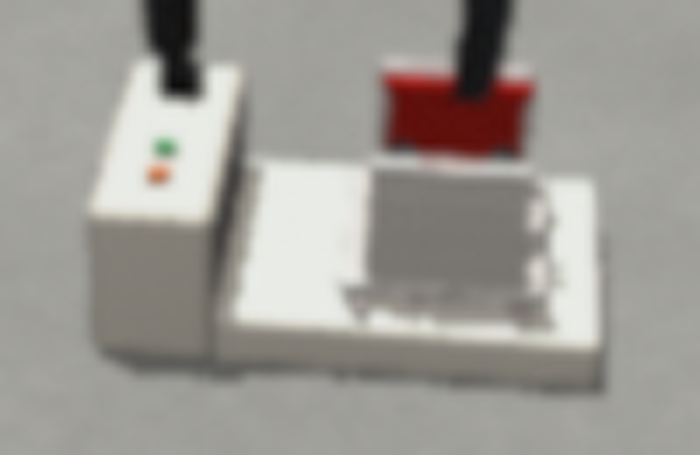

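Run:
```python
from h import *
a=manip.get_image('scene');b=manip.get_image('side')
A=lambda x,y:ray(a,(325+x/6-.4,120+y/6-.4)); B=lambda x,y:ray(b,(265+x/5-.4,230+y/5-.4))
Z=lambda r,z:np.round(r[0]+r[1]*(z-r[0][2])/r[1][2],4)
print('rack scene',[Z(A(*p),.09) for p in [(97,180),(350,437),(488,392)]])
print('rack side',[Z(B(*p),.09) for p in [(65,218),(600,272),(605,145),(110,98)]])
for n,p,q in [('y',(292,185),(340,90)),('b',(379,267),(175,73)),('w',(212,109),(508,104))]:
    print(n,Z(A(*p),.14),Z(B(*q),.14),tri([A(*p),B(*q)]))
SA=lambda x,y:ray(a,(130+x/5-.4,185+y/5-.4)); SB=lambda x,y:ray(b,(305+x/7-.43,135+y/7-.43))
print('red sc',Z(SA(202,60),.115),Z(SA(235,140),.115),'steel',Z(SA(175,68),.115),Z(SA(207,150),.115))
print('red side',Z(SB(385,75),.115),Z(SB(533,85),.115))
print('front bracket sc',Z(SA(293,60),.115),Z(SA(330,148),.115),Z(SA(93,122),.115),Z(SA(125,210),.115))
```

```text
rack scene [array([0.4587, 0.1933, 0.09  ]), array([0.6607, 0.2229, 0.09  ]), array([0.6531, 0.2893, 0.09  ])]
rack side [array([0.6484, 0.2935, 0.09  ]), array([0.4442, 0.2632, 0.09  ]), array([0.4522, 0.1942, 0.09  ]), array([0.6561, 0.224 , 0.09  ])]
y [0.5557 0.241  0.14  ] [0.551 0.246 0.14 ] (array([0.55182783, 0.24293368, 0.13710643]), [np.float64(7.015984439419219e-05), np.float64(7.015984439401648e-05)])
b [0.62 0.25 0.14] [0.6148 0.2543 0.14  ] (array([0.61615139, 0.251816  , 0.1371803 ]), [np.float64(0.0004427279888041699), np.float64(0.0004427279888040124)])
w [0.4914 0.2322 0.14  ] [0.4879 0.2358 0.14  ] (array([0.48827735, 0.23365245, 0.1378646 ]), [np.float64(0.0001347191796096009), np.float64(0.0001347191796095751)])
red sc [ 0.5406 -0.2611  0.115 ] [ 0.601  -0.2529  0.115 ] steel [ 0.5423 -0.2734  0.115 ] [ 0.6036 -0.2653  0.115 ]
red side [ 0.5971 -0.2505  0.115 ] [ 0.5337 -0.2587  0.115 ]
front bracket sc [ 0.5543 -0.2215  0.115 ] [ 0.62  -0.214  0.115] [ 0.5682 -0.3115  0.115 ] [ 0.6308 -0.3024  0.115 ]
```

Candidates in the scene picture are: yellow (373,158), white (360,147), blue (387,172), and pinks at (323,210), (355,258) and (417,178). The close crops show the yellow gauge in the middle slot, at about (0.5525, 0.243) with yaw about 0.145. The sealer slot is near (0.57, -0.26), yaw about 0.133.

>>> apply_moves(
  plan=[
    {"tx":-3,"ty":35,"az":-0.14,"fingers":1},
    {"tx":-3,"ty":35,"az":-0.14},
    {"tx":-3,"ty":35,"az":-0.14},
    {"tx":-3,"ty":35,"az":-0.14},
    {"tx":-3,"ty":35,"az":-0.14},
    {"tx":-3,"ty":35,"az":-0.14},
    {"tx":-3,"ty":30,"az":-0.14},
    {"az":-0.14},
  ],
  squeeze=30,
)

```text
$.plan[0]: bad value
```

```bash
cat >> h.py <<'E'
from scipy.spatial.transform import Rotation as Ro
def st():
    s=manip.get_state();q=s['ee_rot'];R=Ro.from_quat([q[1],q[2],q[3],q[0]]).as_matrix()
    print(round(s['clock'],2),'tcp',np.round(s['eef_pos'],4),'y',np.round(R[:,1],4),'z',np.round(R[:,2],4),'gauge yaw',round(np.arctan2(R[0,2],-R[1,2]),4),'F',np.round(s['ft_force'],2),'w',round(s['gripper_width'],3),'q6',round(s['joint_positions'][5],2))
    return s,R
E
python3 - <<'E'
from h import *
st()
im=manip.get_image('wrist');save(im,'w1')
E
```

```text
1.25 tcp [ 0.575  -0.      0.2387] y [ 0. -0. -1.] z [ 1. -0.  0.] gauge yaw 1.5708 F [-0.62  0.33 -0.22] w 1.001 q6 -0.21
```

View pics/w1.png

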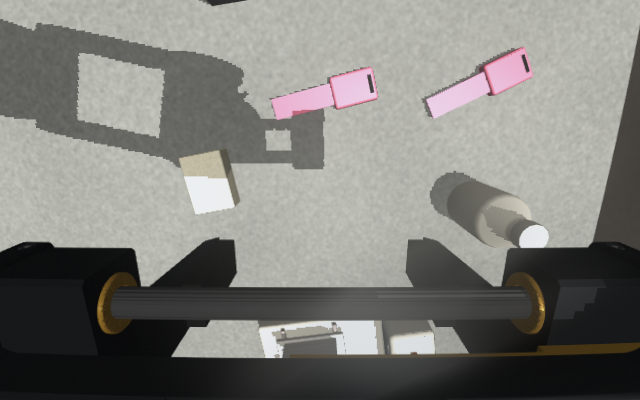

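The call was refused and the view hasn't changed. I'll retry with every key filled in.

>>> apply_moves(
  plan=[
    {"tx":-3,"ty":35,"tz":0,"ax":0,"ay":0,"az":-0.14,"fingers":1},
    {"tx":-3,"ty":35,"tz":0,"ax":0,"ay":0,"az":-0.14,"fingers":1},
    {"tx":-3,"ty":35,"tz":0,"ax":0,"ay":0,"az":-0.14,"fingers":1},
    {"tx":-3,"ty":35,"tz":0,"ax":0,"ay":0,"az":-0.14,"fingers":1},
    {"tx":-3,"ty":35,"tz":0,"ax":0,"ay":0,"az":-0.14,"fingers":1},
    {"tx":-3,"ty":35,"tz":0,"ax":0,"ay":0,"az":-0.14,"fingers":1},
    {"tx":-3,"ty":30,"tz":0,"ax":0,"ay":0,"az":-0.14,"fingers":1},
    {"tx":0,"ty":0,"tz":0,"ax":0,"ay":0,"az":-0.14,"fingers":1},
  ],
  squeeze=30,
)

```text
clock: 2.1
eef_pos: [0.5526, 0.2474, 0.2391]
ee_rot: [-0.142, 0.142, -0.693, 0.693]
ft_force: [0.4, -0.1, -1.4]
gripper_width: 0.999
```

Run:
```python
from h import *
st()
im=manip.get_image('wrist');save(im,'w2')
```

```text
2.1 tcp [0.5526 0.2474 0.2391] y [ 1.e-04 -1.e-04 -1.e+00] z [ 3.930e-01 -9.195e-01  1.000e-04] gauge yaw 0.4039 F [ 0.4  -0.08 -1.35] w 0.999 q6 1.39
```

View pics/w2.png

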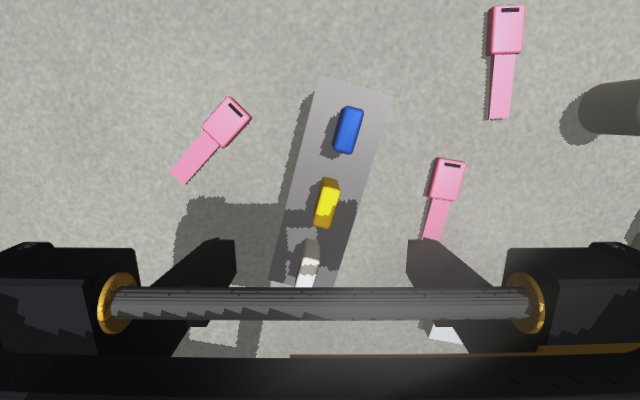

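The wrist view shows yellow at (327,203), with blue at (348,130) and white at (309,264), in line along the stand. I'll finish the turn and look again.

>>> apply_moves(
  plan=[
    {"tx":0,"ty":-4,"tz":-10,"ax":0,"ay":0,"az":-0.13,"fingers":1},
    {"tx":0,"ty":0,"tz":-10,"ax":0,"ay":0,"az":-0.13,"fingers":1},
    {"tx":0,"ty":0,"tz":-5,"ax":0,"ay":0,"az":0,"fingers":0.6},
    {"tx":0,"ty":0,"tz":0,"ax":0,"ay":0,"az":0,"fingers":0.6},
    {"tx":0,"ty":0,"tz":0,"ax":0,"ay":0,"az":0,"fingers":0.6},
    {"tx":0,"ty":0,"tz":0,"ax":0,"ay":0,"az":0,"fingers":0.6},
    {"tx":0,"ty":0,"tz":0,"ax":0,"ay":0,"az":0,"fingers":0.6},
    {"tx":0,"ty":0,"tz":0,"ax":0,"ay":0,"az":0,"fingers":0.6},
  ],
)

```text
clock: 2.95
eef_pos: [0.5541, 0.241, 0.215]
ee_rot: [-0.053, 0.051, -0.705, 0.706]
ft_force: [0.0, 0.8, 0.0]
gripper_width: 0.604
```

Run:
```python
from h import *
s,R=st()
im=manip.get_image('wrist');save(im,'w3')
c=cv2.resize(im['color'][30:300,200:470],None,fx=2.2,fy=2.2,interpolation=cv2.INTER_CUBIC);cv2.imwrite('pics/w3c.png',c[:,:,::-1])
hsv=cv2.cvtColor(im['color'],cv2.COLOR_RGB2HSV)
for n,lo,hi in [('y',(22,120,60),(35,255,255)),('b',(105,120,60),(125,255,255))]:
    m=cv2.inRange(hsv,lo,hi)
    k,l,ss,cc=cv2.connectedComponentsWithStats(m)
    for i in range(1,k):
        if ss[i,4]>150: print(n,ss[i],cc[i])
print(proj(im,[[.5525,.243,.14],[.552,.243,.09],s['eef_pos']]))
```

```text
2.95 tcp [0.5541 0.241  0.215 ] y [ 0.0024 -0.0015 -1.    ] z [ 0.147  -0.9891  0.0018] gauge yaw 0.1476 F [0.03 0.8  0.03] w 0.604 q6 1.64
y [ 308  182   21   56 1127] [318.15439219 210.09849157]
b [ 308  101   23   52 1136] [318.8459507  126.36707746]
[[316.99696854 214.13095208]
 [317.51174465 198.7757893 ]
 [319.63889202 253.70904414]]
```

View pics/w3c.png

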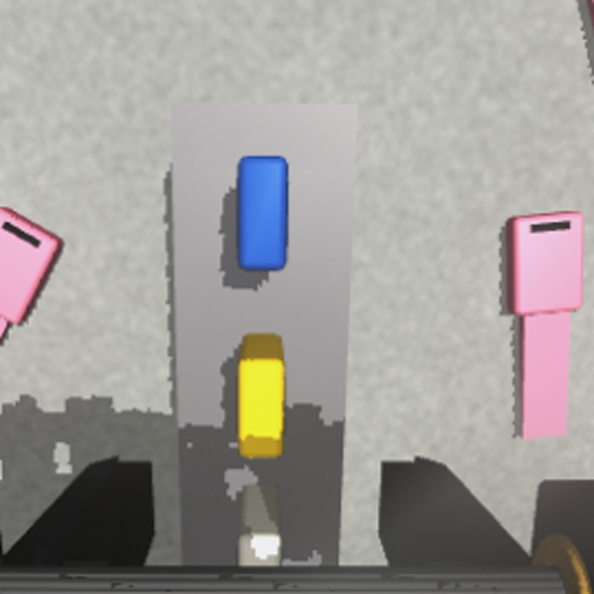

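Run:
```python
from h import *
im=manip.get_image('wrist');s,R=st()
for n,p in [('y',(318.7,215.1)),('b',(319.2,126.4))]: print(n,atz(im,p,.14))
```

```text
3.05 tcp [0.5541 0.2411 0.2149] y [ 0.0024 -0.0015 -1.    ] z [ 0.1467 -0.9892  0.0018] gauge yaw 0.1473 F [1.15 0.25 0.09] w 0.601 q6 1.64
y [0.55196768 0.24164955 0.14      ]
b [0.61589456 0.25073073 0.14      ]
```

>>> apply_moves(
  plan=[
    {"tx":-2,"ty":1,"tz":-30,"ax":0.0015,"ay":0.0024,"az":0,"fingers":0.6},
    {"tx":0,"ty":0,"tz":-30,"ax":0,"ay":0,"az":0,"fingers":0.6},
    {"tx":0,"ty":0,"tz":-30,"ax":0,"ay":0,"az":0,"fingers":0.6},
    {"tx":0,"ty":0,"tz":-20,"ax":0,"ay":0,"az":0,"fingers":0.6},
    {"tx":0,"ty":0,"tz":0,"ax":0,"ay":0,"az":0,"fingers":0.6},
    {"tx":0,"ty":0,"tz":0,"ax":0,"ay":0,"az":0,"fingers":0.6},
    {"tx":0,"ty":0,"tz":0,"ax":0,"ay":0,"az":0,"fingers":0.6},
    {"tx":0,"ty":0,"tz":0,"ax":0,"ay":0,"az":0,"fingers":0.6},
  ],
)

```text
clock: 3.85
eef_pos: [0.5548, 0.2431, 0.107]
ee_rot: [0.056, -0.05, 0.706, -0.705]
ft_force: [0.6, -0.4, 1.0]
gripper_width: 0.603
```

Run:
```python
from h import *
s,R=st()
im=manip.get_image('side');save(im,'s4')
c=cv2.resize(im['color'][180:320,260:420],None,fx=4.5,fy=4,interpolation=cv2.INTER_CUBIC);cv2.imwrite('pics/s4c.png',c[:,:,::-1])
```

```text
3.85 tcp [0.5548 0.2431 0.107 ] y [ 0.009   0.0022 -1.    ] z [ 1.489e-01 -9.888e-01 -8.000e-04] gauge yaw 0.1495 F [ 0.57 -0.41  1.04] w 0.603 q6 1.64
```

View pics/s4c.png

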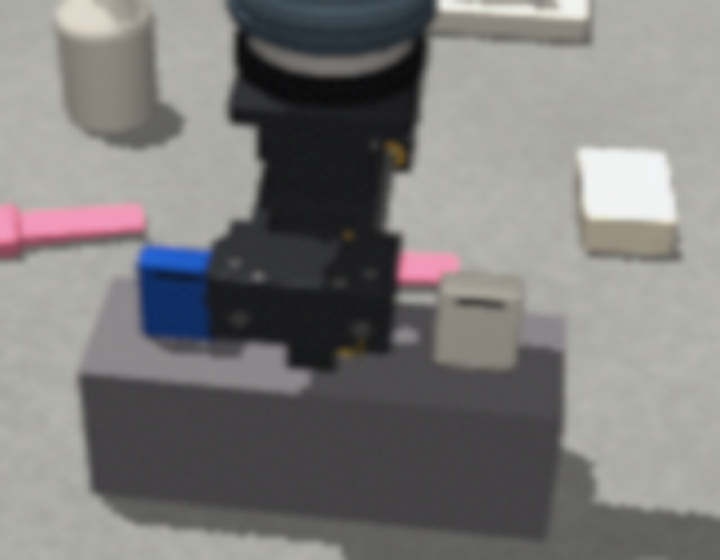

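The fingers straddle the yellow handle and are clear of blue and white. Next I'll trim the pose and close.

>>> apply_moves(
  plan=[
    {"tx":-2.5,"ty":0,"tz":-4,"ax":-0.002,"ay":0.009,"az":0,"fingers":0.6},
    {"tx":0,"ty":0,"tz":0,"ax":0,"ay":0,"az":0,"fingers":0.6},
    {"tx":0,"ty":0,"tz":0,"ax":0,"ay":0,"az":0,"fingers":0.0},
    {"tx":0,"ty":0,"tz":0,"ax":0,"ay":0,"az":0,"fingers":0.0},
    {"tx":0,"ty":0,"tz":0,"ax":0,"ay":0,"az":0,"fingers":0.0},
    {"tx":0,"ty":0,"tz":0,"ax":0,"ay":0,"az":0,"fingers":0.0},
    {"tx":0,"ty":0,"tz":0,"ax":0,"ay":0,"az":0,"fingers":0.0},
    {"tx":0,"ty":0,"tz":0,"ax":0,"ay":0,"az":0,"fingers":0.0},
  ],
  squeeze=30,
)

```text
clock: 4.7
eef_pos: [0.5537, 0.2435, 0.1053]
ee_rot: [0.054, -0.052, 0.705, -0.705]
ft_force: [-0.5, -1.2, 0.1]
gripper_width: 0.179
```

Run:
```python
from h import *
s,R=st()
```

```text
4.7 tcp [0.5537 0.2435 0.1053] y [ 3.6e-03  9.0e-04 -1.0e+00] z [ 1.490e-01 -9.888e-01 -4.000e-04] gauge yaw 0.1496 F [-0.51 -1.18  0.11] w 0.179 q6 1.64
```

Opening is 15.8 mm, so the handle is gripped. Lifting straight up.

>>> apply_moves(
  plan=[
    {"tx":0,"ty":0,"tz":10,"ax":0,"ay":0,"az":0,"fingers":0.0},
    {"tx":0,"ty":0,"tz":20,"ax":0,"ay":0,"az":0,"fingers":0.0},
    {"tx":0,"ty":0,"tz":20,"ax":0,"ay":0,"az":0,"fingers":0.0},
    {"tx":0,"ty":0,"tz":25,"ax":0,"ay":0,"az":0,"fingers":0.0},
    {"tx":0,"ty":0,"tz":25,"ax":0,"ay":0,"az":0,"fingers":0.0},
    {"tx":0,"ty":0,"tz":25,"ax":0,"ay":0,"az":0,"fingers":0.0},
    {"tx":0,"ty":0,"tz":20,"ax":0,"ay":0,"az":0,"fingers":0.0},
    {"tx":0,"ty":0,"tz":0,"ax":0,"ay":0,"az":0,"fingers":0.0},
  ],
)

```text
clock: 5.5
eef_pos: [0.5519, 0.243, 0.2587]
ee_rot: [0.054, -0.052, 0.705, -0.705]
ft_force: [1.0, -0.7, -1.4]
gripper_width: 0.179
```

Run:
```python
from h import *
s,R=st()
im=manip.get_image('side');save(im,'s5')
c=im['color'][120:320,200:440];c=cv2.resize(c,None,fx=3,fy=3,interpolation=cv2.INTER_CUBIC);cv2.imwrite('pics/s5c.png',c[:,:,::-1])
```

```text
5.5 tcp [0.5519 0.243  0.2587] y [ 2.8e-03  7.0e-04 -1.0e+00] z [ 1.490e-01 -9.888e-01 -3.000e-04] gauge yaw 0.1495 F [ 1.04 -0.75 -1.43] w 0.179 q6 1.64
```

View pics/s5c.png

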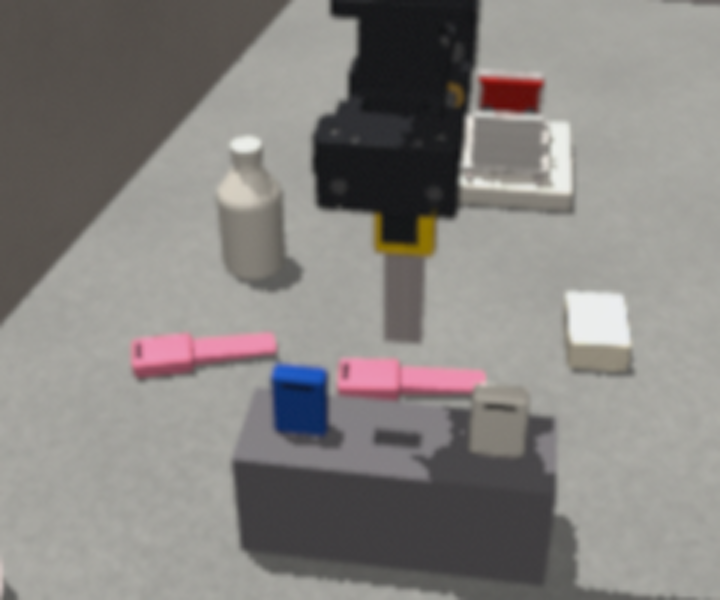

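Lifted upright, and the blue and white gauges are undisturbed. Now I'll carry it over to the sealer.

>>> apply_moves(
  plan=[
    {"tx":2,"ty":-30,"tz":0,"ax":0,"ay":0,"az":-0.004,"fingers":0.0},
    {"tx":2,"ty":-40,"tz":0,"ax":0,"ay":0,"az":-0.004,"fingers":0.0},
    {"tx":2,"ty":-40,"tz":0,"ax":0,"ay":0,"az":-0.004,"fingers":0.0},
    {"tx":2,"ty":-40,"tz":0,"ax":0,"ay":0,"az":-0.004,"fingers":0.0},
    {"tx":2,"ty":-40,"tz":0,"ax":0,"ay":0,"az":-0.002,"fingers":0.0},
    {"tx":2,"ty":-40,"tz":0,"ax":0,"ay":0,"az":0,"fingers":0.0},
    {"tx":2,"ty":-40,"tz":0,"ax":0,"ay":0,"az":0,"fingers":0.0},
    {"tx":2,"ty":-40,"tz":0,"ax":0,"ay":0,"az":0,"fingers":0.0},
  ],
)

```text
clock: 6.35
eef_pos: [0.5593, -0.0718, 0.2445]
ee_rot: [0.044, -0.055, 0.707, -0.703]
ft_force: [1.5, 0.7, -0.7]
gripper_width: 0.18
```

Run:
```python
from h import *
s,R=st()
```

```text
6.35 tcp [ 0.5593 -0.0718  0.2445] y [-0.0164  0.0041 -0.9999] z [ 0.1403 -0.9901 -0.0064] gauge yaw 0.1408 F [ 1.48  0.66 -0.74] w 0.18 q6 1.09
```

>>> apply_moves(
  plan=[
    {"tx":3,"ty":-38,"tz":2,"ax":-0.004,"ay":-0.016,"az":-0.008,"fingers":0.0},
    {"tx":3,"ty":-38,"tz":2,"ax":0,"ay":0,"az":0,"fingers":0.0},
    {"tx":3,"ty":-38,"tz":2,"ax":0,"ay":0,"az":0,"fingers":0.0},
    {"tx":2,"ty":-38,"tz":2,"ax":0,"ay":0,"az":0,"fingers":0.0},
    {"tx":2,"ty":-30,"tz":0,"ax":0,"ay":0,"az":0,"fingers":0.0},
    {"tx":0,"ty":0,"tz":0,"ax":0,"ay":0,"az":0,"fingers":0.0},
    {"tx":0,"ty":0,"tz":0,"ax":0,"ay":0,"az":0,"fingers":0.0},
    {"tx":0,"ty":0,"tz":0,"ax":0,"ay":0,"az":0,"fingers":0.0},
  ],
)

```text
clock: 7.15
eef_pos: [0.5648, -0.2634, 0.2378]
ee_rot: [0.038, -0.05, 0.71, -0.702]
ft_force: [0.4, 0.9, -0.6]
gripper_width: 0.176
```

Run:
```python
from h import *
s,R=st()
ims={}
for c in ['scene','side','wrist']:
    im=manip.get_image(c);ims[c]=im;save(im,c+'6')
    for t in ['gauge_tip','stop_lip','jaw_lip']:
        print(c,t,[(np.round(d['centre'],1).tolist(),round(d['score'],2)) for d in manip.tip_of(t,c)][:3])
c=cv2.resize(ims['scene']['color'][120:260,110:250],None,fx=4.2,fy=4.2,interpolation=cv2.INTER_CUBIC);cv2.imwrite('pics/a6c.png',c[:,:,::-1])
```

```text
7.15 tcp [ 0.5648 -0.2634  0.2378] y [-0.018   0.0107 -0.9998] z [ 0.1246 -0.9921 -0.0128] gauge yaw 0.1249 F [ 0.42  0.85 -0.58] w 0.176 q6 0.82
scene gauge_tip [([308.5, 194.7], 0.69), ([410.5, 163.3], 0.68), ([166.7, 189.5], 0.67)]
scene stop_lip [([168.2, 205.9], 0.59)]
scene jaw_lip [([166.4, 205.0], 0.57)]
side gauge_tip [([345.3, 376.0], 0.95), ([361.0, 244.4], 0.94), ([291.5, 233.8], 0.84)]
side stop_lip [([394.1, 233.7], 0.69), ([369.0, 138.5], 0.52)]
side jaw_lip [([370.1, 144.5], 0.61)]
wrist gauge_tip [([323.1, 211.3], 0.78), ([36.8, 19.2], 0.74), ([50.8, 175.0], 0.6)]
wrist stop_lip [([323.9, 194.2], 0.69)]
wrist jaw_lip [([320.9, 195.0], 0.92), ([322.8, 213.2], 0.7)]
```

View pics/a6c.png

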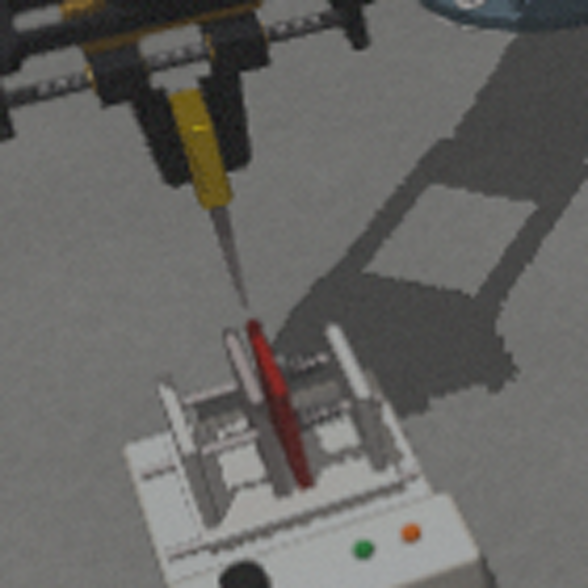

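View pics/wrist6.png

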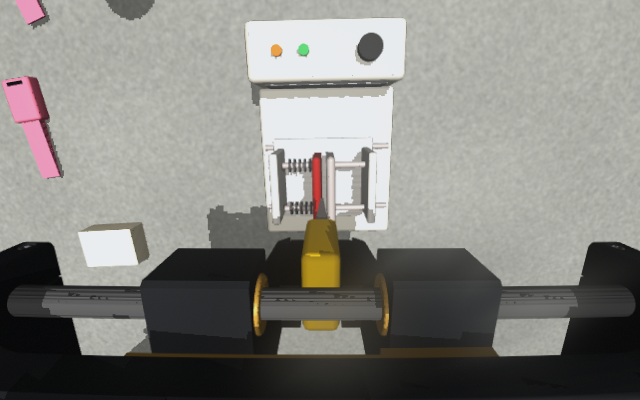

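View pics/side6.png

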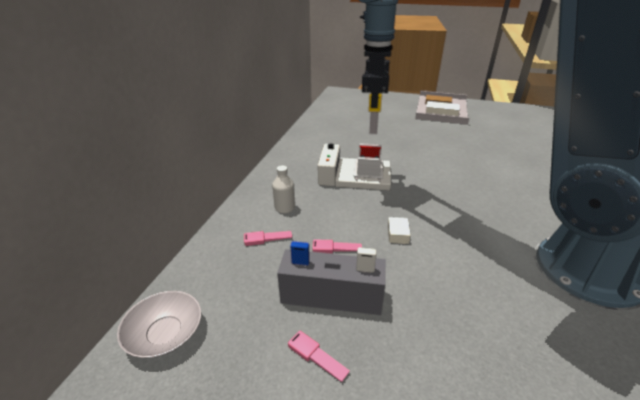

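Run:
```python
from h import *
im=manip.get_image('wrist')
c=cv2.resize(im['color'][130:260,260:390],None,fx=5,fy=4.5,interpolation=cv2.INTER_CUBIC);cv2.imwrite('pics/w6c.png',c[:,:,::-1])
```

```text
(no output)
```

View pics/w6c.png

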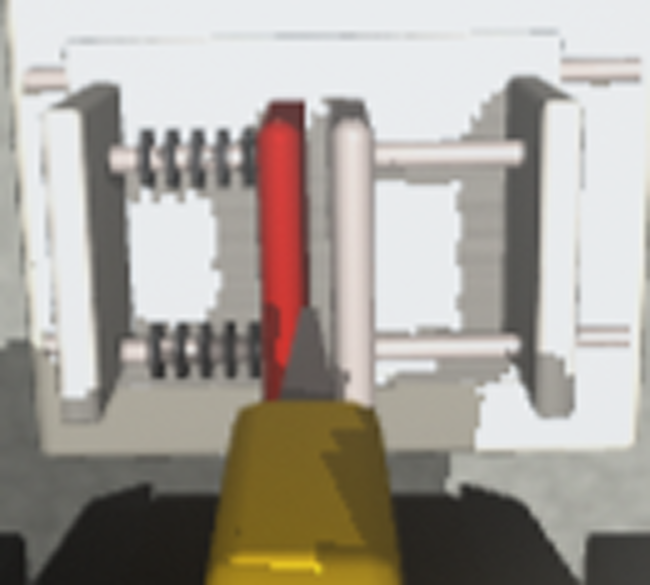

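Run:
```python
from h import *
im=manip.get_image('wrist');s,R=st()
f=lambda X,Y:atz(im,(260+X/5-.4,130+Y/4.5-.4),.115)
A=[f(280,125),f(352,125),f(282,280),f(353,280)]
for a in A:print(a)
d=(A[0]-A[2]);print('yaw',np.arctan2(d[1],d[0])); d=(A[1]-A[3]);print('yaw',np.arctan2(d[1],d[0]))
far=(A[0]+A[1])/2; u=np.array([np.cos(.131),np.sin(.131)]);print('centre',far[:2]-.029*u,'sep',np.linalg.norm(A[0]-A[1]))
# gauge tip estimate
G=s['eef_pos'];tip=G+R[:,1]*.0853
print('tip from tcp',tip,proj(im,[tip]), 'seen',(260+305/5,130+308/4.5))
```

```text
7.85 tcp [ 0.5653 -0.2643  0.2391] y [-0.0162  0.0092 -0.9998] z [ 0.1245 -0.9922 -0.0112] gauge yaw 0.1248 F [-0.63 -0.15 -0.49] w 0.176 q6 0.82
[ 0.5979465  -0.25472701  0.115     ]
[ 0.59953588 -0.26716237  0.115     ]
[ 0.56738235 -0.25880729  0.115     ]
[ 0.56901453 -0.27144534  0.115     ]
yaw 0.1327142794885696
yaw 0.13941690645018628
centre [ 0.56998967 -0.26473283] sep 0.012536519732717018
tip from tcp [ 0.56392113 -0.26349036  0.15384876] [[320.09200925 208.52933754]] seen (321.0, 198.44444444444446)
```

>>> apply_moves(
  plan=[
    {"tx":5,"ty":0,"tz":0,"ax":-0.009,"ay":-0.016,"az":0.01,"fingers":0.0},
    {"tx":0,"ty":0,"tz":0,"ax":0,"ay":0,"az":0,"fingers":0.0},
    {"tx":0,"ty":0,"tz":-12,"ax":0,"ay":0,"az":0,"fingers":0.0},
    {"tx":0,"ty":0,"tz":-12,"ax":0,"ay":0,"az":0,"fingers":0.0},
    {"tx":0,"ty":0,"tz":0,"ax":0,"ay":0,"az":0,"fingers":0.0},
    {"tx":0,"ty":0,"tz":0,"ax":0,"ay":0,"az":0,"fingers":0.0},
    {"tx":0,"ty":0,"tz":0,"ax":0,"ay":0,"az":0,"fingers":0.0},
    {"tx":0,"ty":0,"tz":0,"ax":0,"ay":0,"az":0,"fingers":0.0},
  ],
)

```text
clock: 8.65
eef_pos: [0.5701, -0.264, 0.2117]
ee_rot: [0.048, -0.048, 0.706, -0.705]
ft_force: [0.1, -0.4, -1.6]
gripper_width: 0.174
```

Run:
```python
from h import *
s,R=st()
ims={c:manip.get_image(c) for c in ['scene','wrist','side']}
a=cv2.resize(ims['scene']['color'][140:240,130:230],None,fx=5,fy=5,interpolation=cv2.INTER_CUBIC)
b=cv2.resize(ims['wrist']['color'][130:260,260:390],None,fx=4,fy=500/130,interpolation=cv2.INTER_CUBIC)[:, 110:410]
cv2.imwrite('pics/7.png',np.hstack([a,b])[:,:,::-1])
c=cv2.resize(ims['side']['color'][90:200,310:420],None,fx=5,fy=5,interpolation=cv2.INTER_CUBIC);cv2.imwrite('pics/7s.png',c[:,:,::-1])
tip=s['eef_pos']+R[:,1]*.0853
print(tip,[proj(ims[c],[tip]) for c in ims])
```

```text
8.65 tcp [ 0.5701 -0.264   0.2117] y [-6.e-04  6.e-04 -1.e+00] z [ 1.351e-01 -9.908e-01 -7.000e-04] gauge yaw 0.1355 F [ 0.14 -0.36 -1.6 ] w 0.174 q6 0.81
[ 0.57004039 -0.26399354  0.12637352] [array([[168.97925436, 201.07394644]]), array([[320.05420745, 208.53576181]]), array([[369.41451503, 141.08905353]])]
```

View pics/7.png

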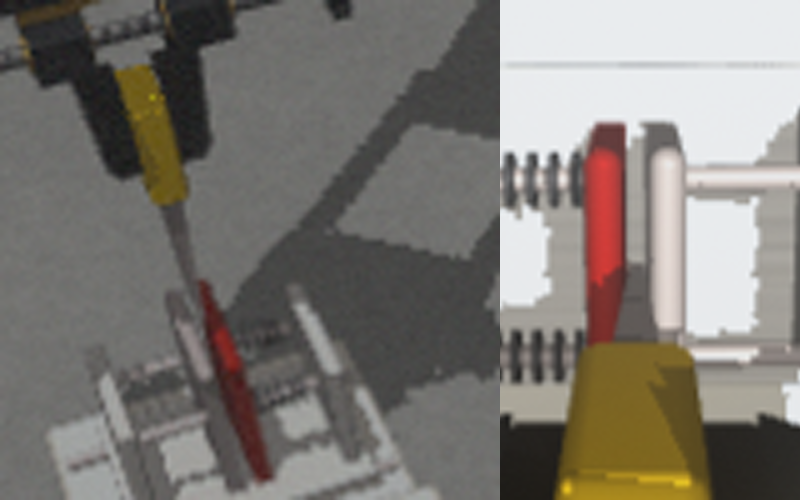

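View pics/7s.png

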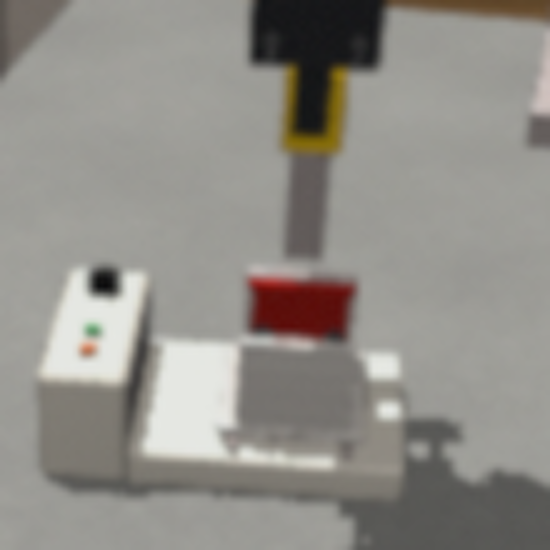

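The wrist and scene crops show the tip centred over the slot between the red and steel plates. Descending gently while watching the force.

>>> apply_moves(
  plan=[
    {"tx":0,"ty":0,"tz":-4,"ax":0,"ay":0,"az":0,"fingers":0.0},
    {"tx":0,"ty":0,"tz":-4,"ax":0,"ay":0,"az":0,"fingers":0.0},
    {"tx":0,"ty":0,"tz":-4,"ax":0,"ay":0,"az":0,"fingers":0.0},
    {"tx":0,"ty":0,"tz":-4,"ax":0,"ay":0,"az":0,"fingers":0.0},
    {"tx":0,"ty":0,"tz":-4,"ax":0,"ay":0,"az":0,"fingers":0.0},
    {"tx":0,"ty":0,"tz":-4,"ax":0,"ay":0,"az":0,"fingers":0.0},
    {"tx":0,"ty":0,"tz":0,"ax":0,"ay":0,"az":0,"fingers":0.0},
    {"tx":0,"ty":0,"tz":0,"ax":0,"ay":0,"az":0,"fingers":0.0},
  ],
)

```text
clock: 9.6
eef_pos: [0.5701, -0.264, 0.1856]
ee_rot: [0.048, -0.048, 0.706, -0.705]
ft_force: [-0.6, -0.3, -1.0]
gripper_width: 0.174
```

Run:
```python
from h import *
s,R=st()
ims={c:manip.get_image(c) for c in ['scene','wrist']}
a=cv2.resize(ims['scene']['color'][140:240,130:230],None,fx=5,fy=5,interpolation=cv2.INTER_CUBIC)
b=cv2.resize(ims['wrist']['color'][130:260,260:390],None,fx=4,fy=500/130,interpolation=cv2.INTER_CUBIC)[:, 110:410]
cv2.imwrite('pics/8.png',np.hstack([a,b])[:,:,::-1])
F=[]
for i in range(8): manip.get_image('wrist');F.append(manip.get_state()['ft_force'])
print(np.mean(F,0),np.std(F,0))
```

```text
9.6 tcp [ 0.5701 -0.264   0.1856] y [-3.e-04  4.e-04 -1.e+00] z [ 1.351e-01 -9.908e-01 -5.000e-04] gauge yaw 0.1355 F [-0.6  -0.34 -0.97] w 0.174 q6 0.81
[-0.32587633  0.02135198 -0.83610214] [0.55193991 0.40893351 0.37579072]
```

View pics/8.png

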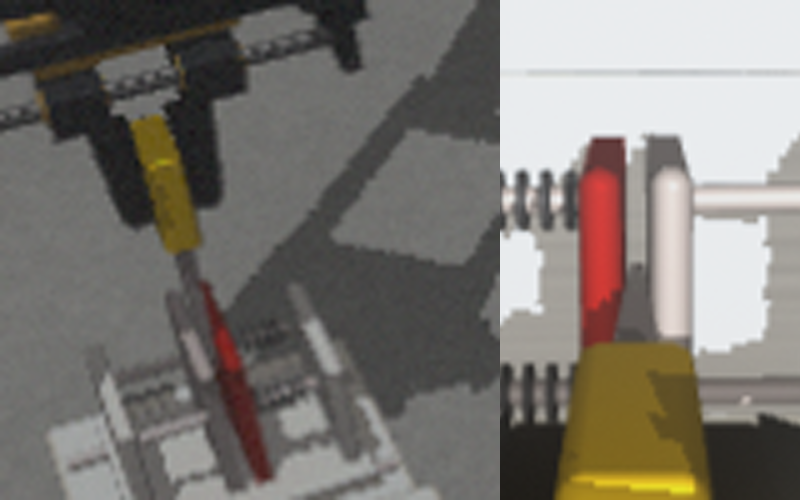

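The blade is in the slot about 15 mm down with no contact load (baseline Fz is about -0.84 N). I'll step down in small amounts and log force against depth.

>>> apply_moves(
  plan=[
    {"tx":0,"ty":0,"tz":-1,"ax":0,"ay":0,"az":0,"fingers":0.0},
    {"tx":0,"ty":0,"tz":-1,"ax":0,"ay":0,"az":0,"fingers":0.0},
    {"tx":0,"ty":0,"tz":-1,"ax":0,"ay":0,"az":0,"fingers":0.0},
    {"tx":0,"ty":0,"tz":-1,"ax":0,"ay":0,"az":0,"fingers":0.0},
    {"tx":0,"ty":0,"tz":-1,"ax":0,"ay":0,"az":0,"fingers":0.0},
    {"tx":0,"ty":0,"tz":-1,"ax":0,"ay":0,"az":0,"fingers":0.0},
    {"tx":0,"ty":0,"tz":0,"ax":0,"ay":0,"az":0,"fingers":0.0},
    {"tx":0,"ty":0,"tz":0,"ax":0,"ay":0,"az":0,"fingers":0.0},
  ],
)

```text
clock: 10.9
eef_pos: [0.57, -0.264, 0.1792]
ee_rot: [0.048, -0.048, 0.706, -0.705]
ft_force: [0.6, 1.0, -0.6]
gripper_width: 0.179
```

```bash
cat > f.py <<'E'
from h import *
s,R=st();F=[]
for i in range(8):
    im=manip.get_image('wrist');q=manip.get_state();F.append(q['ft_force'])
print('F',np.mean(F,0).round(2),'tipdepth',round(115-(q['eef_pos'][2]-.0853)*1000,1),'torque',q['torque'].round(2))
E
python3 f.py
```

```text
10.9 tcp [ 0.57   -0.264   0.1792] y [-3.e-04  4.e-04 -1.e+00] z [ 1.351e-01 -9.908e-01 -4.000e-04] gauge yaw 0.1355 F [ 0.6   0.98 -0.58] w 0.179 q6 0.81
F [ 0.14  0.25 -1.02] tipdepth 21.1 torque [ 0.08  0.06 -0.01]
```

>>> apply_moves(
  plan=[
    {"tx":0,"ty":0,"tz":-1,"ax":0,"ay":0,"az":0,"fingers":0.0},
    {"tx":0,"ty":0,"tz":-1,"ax":0,"ay":0,"az":0,"fingers":0.0},
    {"tx":0,"ty":0,"tz":-1,"ax":0,"ay":0,"az":0,"fingers":0.0},
    {"tx":0,"ty":0,"tz":-1,"ax":0,"ay":0,"az":0,"fingers":0.0},
    {"tx":0,"ty":0,"tz":-1,"ax":0,"ay":0,"az":0,"fingers":0.0},
    {"tx":0,"ty":0,"tz":-1,"ax":0,"ay":0,"az":0,"fingers":0.0},
    {"tx":0,"ty":0,"tz":0,"ax":0,"ay":0,"az":0,"fingers":0.0},
    {"tx":0,"ty":0,"tz":0,"ax":0,"ay":0,"az":0,"fingers":0.0},
  ],
)

```text
clock: 12.1
eef_pos: [0.57, -0.2639, 0.1725]
ee_rot: [0.048, -0.048, 0.706, -0.705]
ft_force: [0.0, 0.0, -0.4]
gripper_width: 0.184
```

```bash
python3 f.py
```

```text
12.1 tcp [ 0.57   -0.2639  0.1725] y [-4.e-04  5.e-04 -1.e+00] z [ 1.351e-01 -9.908e-01 -5.000e-04] gauge yaw 0.1355 F [ 0.01  0.01 -0.42] w 0.184 q6 0.81
F [ 0.29  0.05 -0.57] tipdepth 27.7 torque [ 0.04  0.1  -0.  ]
```

>>> apply_moves(
  plan=[
    {"tx":0,"ty":0,"tz":-1,"ax":0,"ay":0,"az":0,"fingers":0.0},
    {"tx":0,"ty":0,"tz":-1,"ax":0,"ay":0,"az":0,"fingers":0.0},
    {"tx":0,"ty":0,"tz":-1,"ax":0,"ay":0,"az":0,"fingers":0.0},
    {"tx":0,"ty":0,"tz":-1,"ax":0,"ay":0,"az":0,"fingers":0.0},
    {"tx":0,"ty":0,"tz":0,"ax":0,"ay":0,"az":0,"fingers":0.0},
    {"tx":0,"ty":0,"tz":0,"ax":0,"ay":0,"az":0,"fingers":0.0},
    {"tx":0,"ty":0,"tz":0,"ax":0,"ay":0,"az":0,"fingers":0.0},
    {"tx":0,"ty":0,"tz":0,"ax":0,"ay":0,"az":0,"fingers":0.0},
  ],
)

```text
clock: 13.3
eef_pos: [0.5701, -0.264, 0.1683]
ee_rot: [0.048, -0.048, 0.706, -0.705]
ft_force: [0.7, 0.9, -1.0]
gripper_width: 0.175
```

```bash
python3 f.py
```

```text
13.3 tcp [ 0.5701 -0.264   0.1683] y [-1.e-04  2.e-04 -1.e+00] z [ 1.351e-01 -9.908e-01 -2.000e-04] gauge yaw 0.1356 F [ 0.72  0.94 -0.95] w 0.175 q6 0.81
F [ 0.07  0.15 -0.53] tipdepth 31.9 torque [ 0.04  0.09 -0.01]
```

>>> apply_moves(
  plan=[
    {"tx":0,"ty":0,"tz":-1,"ax":0,"ay":0,"az":0,"fingers":0.0},
    {"tx":0,"ty":0,"tz":-1,"ax":0,"ay":0,"az":0,"fingers":0.0},
    {"tx":0,"ty":0,"tz":-1,"ax":0,"ay":0,"az":0,"fingers":0.0},
    {"tx":0,"ty":0,"tz":-1,"ax":0,"ay":0,"az":0,"fingers":0.0},
    {"tx":0,"ty":0,"tz":0,"ax":0,"ay":0,"az":0,"fingers":0.0},
    {"tx":0,"ty":0,"tz":0,"ax":0,"ay":0,"az":0,"fingers":0.0},
    {"tx":0,"ty":0,"tz":0,"ax":0,"ay":0,"az":0,"fingers":0.0},
    {"tx":0,"ty":0,"tz":0,"ax":0,"ay":0,"az":0,"fingers":0.0},
  ],
)

```text
clock: 14.5
eef_pos: [0.5705, -0.2642, 0.1648]
ee_rot: [-0.048, 0.048, -0.705, 0.706]
ft_force: [-0.5, -0.2, 0.5]
gripper_width: 0.183
```

```bash
python3 f.py
python3 - <<'E'
from h import *
ims={c:manip.get_image(c) for c in ['scene','wrist']}
a=cv2.resize(ims['scene']['color'][160:240,140:220],None,fx=6,fy=6,interpolation=cv2.INTER_CUBIC)
b=cv2.resize(ims['wrist']['color'][150:270,280:360],None,fx=4,fy=4,interpolation=cv2.INTER_CUBIC)
cv2.imwrite('pics/9.png',np.hstack([a,b])[:,:,::-1])
E
```

```text
14.5 tcp [ 0.5705 -0.2642  0.1648] y [ 1.e-03 -5.e-04 -1.e+00] z [ 1.353e-01 -9.908e-01  6.000e-04] gauge yaw 0.1357 F [-0.48 -0.16  0.49] w 0.183 q6 0.81
F [-0.43  0.21  0.84] tipdepth 35.5 torque [0.11 0.1  0.01]
```

View pics/9.png

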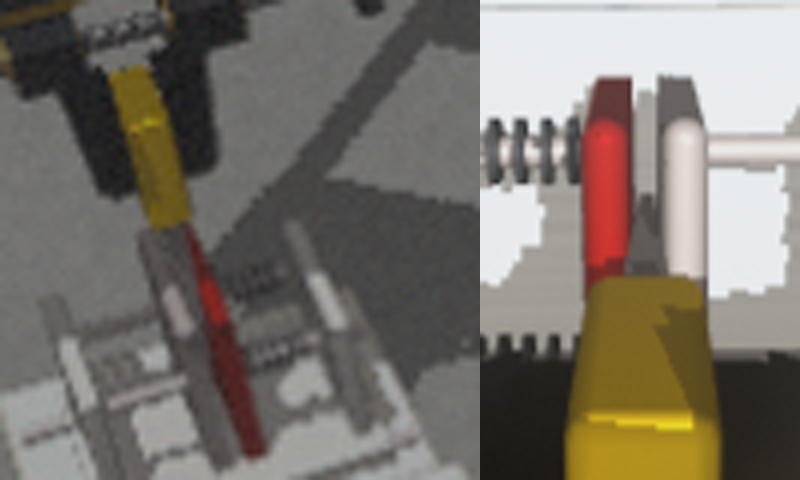

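Contact has started: Fz is up about 1.6 N, with first touch at 32–34 mm. Continuing.

>>> apply_moves(
  plan=[
    {"tx":0,"ty":0,"tz":-1,"ax":0,"ay":0,"az":0,"fingers":0.0},
    {"tx":0,"ty":0,"tz":-1,"ax":0,"ay":0,"az":0,"fingers":0.0},
    {"tx":0,"ty":0,"tz":-1,"ax":0,"ay":0,"az":0,"fingers":0.0},
    {"tx":0,"ty":0,"tz":-1,"ax":0,"ay":0,"az":0,"fingers":0.0},
    {"tx":0,"ty":0,"tz":-1,"ax":0,"ay":0,"az":0,"fingers":0.0},
    {"tx":0,"ty":0,"tz":-1,"ax":0,"ay":0,"az":0,"fingers":0.0},
    {"tx":0,"ty":0,"tz":0,"ax":0,"ay":0,"az":0,"fingers":0.0},
    {"tx":0,"ty":0,"tz":0,"ax":0,"ay":0,"az":0,"fingers":0.0},
  ],
)

```text
clock: 15.8
eef_pos: [0.5711, -0.2647, 0.1593]
ee_rot: [-0.049, 0.047, -0.705, 0.706]
ft_force: [-1.3, 0.4, 2.5]
gripper_width: 0.18
```

```bash
python3 f.py
```

```text
15.8 tcp [ 0.5711 -0.2647  0.1593] y [ 0.0026 -0.0017 -1.    ] z [ 0.1353 -0.9908  0.002 ] gauge yaw 0.1357 F [-1.26  0.35  2.47] w 0.18 q6 0.81
F [-0.23  0.12  1.79] tipdepth 40.9 torque [0.09 0.08 0.07]
```

>>> apply_moves(
  plan=[
    {"tx":0,"ty":0,"tz":-1,"ax":0.0017,"ay":0.0026,"az":0,"fingers":0.0},
    {"tx":0,"ty":0,"tz":-1,"ax":0,"ay":0,"az":0,"fingers":0.0},
    {"tx":0,"ty":0,"tz":-1,"ax":0,"ay":0,"az":0,"fingers":0.0},
    {"tx":0,"ty":0,"tz":-1,"ax":0,"ay":0,"az":0,"fingers":0.0},
    {"tx":0,"ty":0,"tz":-1,"ax":0,"ay":0,"az":0,"fingers":0.0},
    {"tx":0,"ty":0,"tz":-1,"ax":0,"ay":0,"az":0,"fingers":0.0},
    {"tx":0,"ty":0,"tz":0,"ax":0,"ay":0,"az":0,"fingers":0.0},
    {"tx":0,"ty":0,"tz":0,"ax":0,"ay":0,"az":0,"fingers":0.0},
  ],
)

```text
clock: 17.0
eef_pos: [0.5717, -0.2652, 0.154]
ee_rot: [-0.048, 0.048, -0.705, 0.706]
ft_force: [-0.2, 0.1, 4.1]
gripper_width: 0.178
```

```bash
python3 f.py
```

```text
17.0 tcp [ 0.5717 -0.2652  0.154 ] y [ 0.0014 -0.0011 -1.    ] z [ 0.1354 -0.9908  0.0013] gauge yaw 0.1358 F [-0.24  0.06  4.14] w 0.178 q6 0.81
F [-0.31 -0.    2.87] tipdepth 46.3 torque [0.01 0.13 0.09]
```

>>> apply_moves(
  plan=[
    {"tx":0,"ty":0,"tz":-1,"ax":0.001,"ay":0.0014,"az":0,"fingers":0.0},
    {"tx":0,"ty":0,"tz":-1,"ax":0,"ay":0,"az":0,"fingers":0.0},
    {"tx":0,"ty":0,"tz":-1,"ax":0,"ay":0,"az":0,"fingers":0.0},
    {"tx":0,"ty":0,"tz":-1,"ax":0,"ay":0,"az":0,"fingers":0.0},
    {"tx":0,"ty":0,"tz":-1,"ax":0,"ay":0,"az":0,"fingers":0.0},
    {"tx":0,"ty":0,"tz":-1,"ax":0,"ay":0,"az":0,"fingers":0.0},
    {"tx":0,"ty":0,"tz":0,"ax":0,"ay":0,"az":0,"fingers":0.0},
    {"tx":0,"ty":0,"tz":0,"ax":0,"ay":0,"az":0,"fingers":0.0},
  ],
)

```text
clock: 18.2
eef_pos: [0.5724, -0.2657, 0.1488]
ee_rot: [-0.049, 0.048, -0.705, 0.706]
ft_force: [-0.6, -0.0, 4.6]
gripper_width: 0.178
```

```bash
python3 f.py
python3 - <<'E'
from h import *
ims={c:manip.get_image(c) for c in ['scene','wrist','side']}
a=cv2.resize(ims['scene']['color'][160:240,140:220],None,fx=6,fy=6,interpolation=cv2.INTER_CUBIC)
b=cv2.resize(ims['wrist']['color'][150:270,280:360],None,fx=4,fy=4,interpolation=cv2.INTER_CUBIC)
cv2.imwrite('pics/10.png',np.hstack([a,b])[:,:,::-1])
c=cv2.resize(ims['side']['color'][110:190,320:410],None,fx=7,fy=7,interpolation=cv2.INTER_CUBIC);cv2.imwrite('pics/10s.png',c[:,:,::-1])
s=manip.get_state();p=s['eef_pos']
x=np.array([np.cos(.1355),np.sin(.1355),0])
P=[p+[0,0,-.0153]+x*d for d in(-.018,.018)]+[[.57,-.264,.115]]
print('side px expected in crop: underside',(proj(ims['side'],P)-[320,110])*7)
print('scene crop',(proj(ims['scene'],P)-[140,160])*6)
E
```

```text
18.2 tcp [ 0.5724 -0.2657  0.1488] y [ 0.0015 -0.0014 -1.    ] z [ 0.1355 -0.9908  0.0016] gauge yaw 0.1359 F [-0.6  -0.01  4.62] w 0.178 q6 0.81
F [-0.08 -0.1   4.28] tipdepth 51.5 torque [0.1  0.12 0.07]
side px expected in crop: underside [[384.36975429 202.89435724]
 [301.04521158 197.71621092]
 [344.09668527 241.39919333]]
scene crop [[154.49392077 208.58398282]
 [177.44849764 265.31750275]
 [180.06317035 269.35071731]]
```

View pics/10.png

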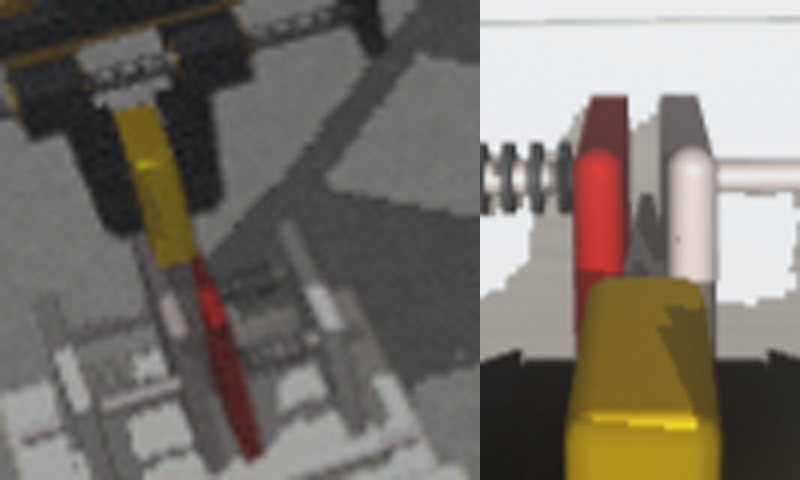

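View pics/10s.png

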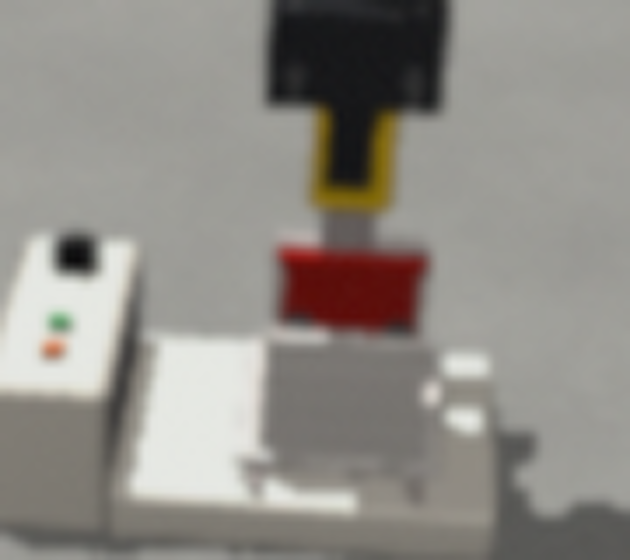

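Run:
```python
from h import *
im=manip.get_image('wrist')
f=lambda X,Y:atz(im,(280+X/4-.4,150+Y/4-.4),.115)
print(np.linalg.norm(f(600,165)-f(691,165))*1e3)
# edges via row profile, plates far part rows 190..210
for r in (192,197,202,207):
    print(r,im['color'][r,298:345].astype(int).tolist()[0:1], ' '.join(f"{a}/{b}" for a,b,_ in im['color'][r,298:345]))
```

```text
13.814819053461537
192 [[126, 120, 117]] 126/120 87/85 71/70 71/70 87/77 122/62 154/58 177/59 191/61 201/62 219/63 226/64 222/64 205/62 192/62 178/60 156/59 114/56 81/54 127/114 162/156 168/164 168/164 167/164 166/164 167/164 149/145 98/94 92/88 138/131 174/165 200/190 215/205 227/217 232/232 233/233 232/229 222/212 208/197 192/181 165/156 178/167 213/202 220/209 221/210 221/211 221/210
197 [[118, 112, 109]] 118/112 90/87 72/71 69/68 75/67 117/58 153/56 174/56 188/58 198/59 206/60 208/61 207/60 201/60 192/60 180/58 160/57 117/54 86/53 126/110 157/152 162/159 162/159 162/158 163/160 163/159 146/142 96/93 90/86 137/130 173/164 199/189 213/203 223/212 228/218 227/218 225/213 216/205 207/197 191/181 163/154 151/143 168/158 172/164 173/164 171/162 170/162
202 [[167, 164, 157]] 167/164 124/122 72/71 60/59 66/65 112/56 149/54 172/55 187/57 197/57 204/59 208/60 207/59 201/58 192/58 179/56 160/55 128/53 90/50 105/82 156/150 114/110 84/80 82/78 83/78 88/84 133/128 97/93 87/83 135/128 172/162 198/187 213/203 222/211 227/217 226/216 223/212 216/205 206/195 190/179 162/153 191/191 228/230 232/235 232/235 232/235 232/235
207 [[163, 160, 153]] 163/160 163/160 162/159 162/159 162/159 129/89 144/51 170/53 184/55 195/55 203/57 207/56 206/56 200/56 191/56 180/55 161/54 133/51 91/49 95/72 99/90 93/88 84/79 81/77 80/76 80/76 80/76 77/73 87/82 135/126 171/161 197/187 212/202 222/211 226/216 227/216 222/210 216/205 206/194 189/178 163/154 190/190 228/230 232/235 232/235 232/235 232/235
```

Force, depth and the visible jaw opening agree that δ is about 1.3–1.9 mm. I'll go about 3 mm more, then hold.

>>> apply_moves(
  plan=[
    {"tx":0,"ty":0,"tz":-1,"ax":0.0014,"ay":0.0015,"az":0,"fingers":0.0},
    {"tx":0,"ty":0,"tz":-1,"ax":0,"ay":0,"az":0,"fingers":0.0},
    {"tx":0,"ty":0,"tz":-1,"ax":0,"ay":0,"az":0,"fingers":0.0},
    {"tx":0,"ty":0,"tz":0,"ax":0,"ay":0,"az":0,"fingers":0.0},
    {"tx":0,"ty":0,"tz":0,"ax":0,"ay":0,"az":0,"fingers":0.0},
    {"tx":0,"ty":0,"tz":0,"ax":0,"ay":0,"az":0,"fingers":0.0},
    {"tx":0,"ty":0,"tz":0,"ax":0,"ay":0,"az":0,"fingers":0.0},
    {"tx":0,"ty":0,"tz":0,"ax":0,"ay":0,"az":0,"fingers":0.0},
  ],
)

```text
clock: 19.6
eef_pos: [0.5727, -0.2661, 0.1467]
ee_rot: [-0.048, 0.048, -0.705, 0.706]
ft_force: [-1.1, -0.0, 4.5]
gripper_width: 0.18
```

```bash
python3 f.py
python3 - <<'E'
from h import *
s,R=st();print(np.abs(s['joint_vel']).max())
ims={c:manip.get_image(c) for c in ['scene','wrist','side']}
a=cv2.resize(ims['scene']['color'][160:240,140:220],None,fx=6,fy=6,interpolation=cv2.INTER_CUBIC)
b=cv2.resize(ims['wrist']['color'][150:270,280:360],None,fx=4,fy=4,interpolation=cv2.INTER_CUBIC)
cv2.imwrite('pics/11.png',np.hstack([a,b])[:,:,::-1]);save(ims['side'],'11s')
E
```

```text
19.6 tcp [ 0.5727 -0.2661  0.1467] y [ 7.e-04 -7.e-04 -1.e+00] z [ 1.355e-01 -9.908e-01  8.000e-04] gauge yaw 0.1359 F [-1.06 -0.02  4.5 ] w 0.18 q6 0.81
F [-0.24 -0.16  4.27] tipdepth 53.6 torque [0.05 0.18 0.03]
20.0 tcp [ 0.5727 -0.2661  0.1467] y [ 7.e-04 -8.e-04 -1.e+00] z [ 1.356e-01 -9.908e-01  9.000e-04] gauge yaw 0.136 F [ 0.26 -0.09  4.32] w 0.178 q6 0.81
0.0005467947972290745
```

View pics/11.png

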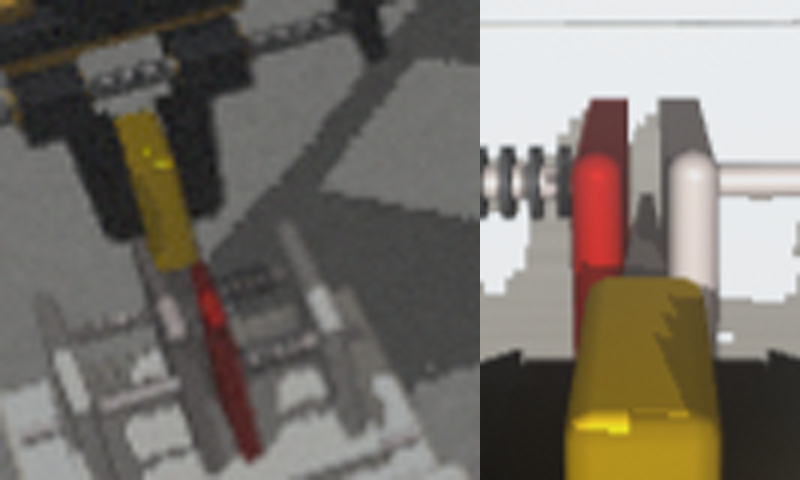

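View pics/11s.png

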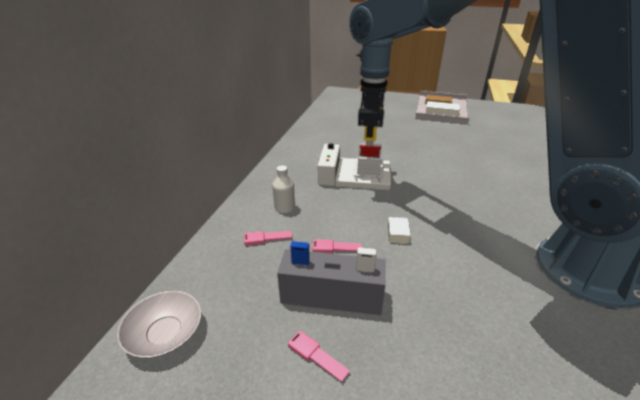

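The gauge is upright and at rest about 53.6 mm deep. That is some 22 mm past first touch, so about 1.9 mm of push-back. Blue, white, bottle and carton have not moved. Handing in.

```bash
python3 -c "
from station import manip
print(manip.close_job())"
```

```text
the job is handed in; nothing more can be done
None
```

The yellow gauge is in the slot between the steel and red plates, still gripped, with the red plate pushed back an estimated 1.9 mm. I handed the job in at about 20 s of the 48 s, and no verdict was reported.

**What I did:** I picked the yellow gauge out of the middle slot with a 30 N grip, its handle measuring 15.8 mm in the fingers. I lifted it clear, carried it to the sealer and lowered it in small steps while logging force and depth.

**Last checks:**
- **Depth:** the tip is about 53.6 mm below the plate tops. First touch was at about 32 mm, so the blade went in roughly 22 mm further.
- **Push force:** about 5 N above the unloaded reading while holding still. That is a little under the 6–9 N given for pushing down, and the first-touch depth partly rests on this force fit.
- **Pose:** tilt is about 0.001 rad, measured at the gripper. Yaw is 0.136 against about 0.134 for the slot. The arm was at rest.
- **Other items:** in the last side picture the blue and white gauges, the bottle and the carton had not moved.

**Disagreement between checks:** two readings of the plate spacing in the wrist picture differed by about 1 mm. That picture put the push-back nearer 1.3 mm, against 1.7–1.9 mm from depth and force. It was taken 2 mm before the final depth, and all of these values are inside the 1.0–3.2 mm limits.

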